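Lock the set screw of the loaded bonding press

TASK

Two small screw presses stand on the conservation bench; one holds a brick fragment under its set screw. On that press, turn the winged jam nut clockwise (seen from above) until it is run fully down and snug against the threaded boss below it, so the setting is locked, then let go. Leave the nut of the empty press alone.

Things in the scene. Friction and masses are not known exactly. Their poses are not given: they have to be found in the camera images.
- jam_nut (a joint): turn of the steel wing jam nut on the loaded press, rad: 0 = backed off, grows clockwise seen from above, 1.3 = seated on the boss (hard stop). Starts from 0.05 to 0.6, so one grasp is enough. Light friction (about 0.06 N m); stays where it is left. Coarse multi-start thread: the nut sinks 3 mm per rad as it turns.
- jam_nut_grip (a point): On the nut axis, 20 mm above the nut's underside, 6 mm below its top, 138 mm above the table at joint 0, 134 seated; x along the wings, z up. Nut: 66 mm over the wings (12 mm thick), 26 tall; its middle is a flat-sided block 34 mm long, 20 thick, to pinch across its thickness. The fixed 12 mm set screw passes up through it, ending 158 mm above the table.
- press: Loaded press, fixed. Grey base 110 x 190 mm, two columns (tops at 107 mm), dark steel bridge 36 x 190 mm along y, top at 100 mm; mid-bridge an 18 mm boss, top at 114 mm. Under the bridge a terracotta brick fragment 98 x 118 x 57 mm, pale on top, wider than the bridge. Origin: base underside, below the screw; z up. Wings point 0.65 rad counter-clockwise of x at joint 0, 0.65 clockwise seated.
- spare_nut_tip (a point): end of one wing (32 mm from the axis) of the same kind of nut on the empty press, an identical press without a fragment. The two presses stand about 0.3 to 0.5 m apart and may have changed sides. Not to be turned.
Mind the look-alikes: they are no part of the job. What is shaped like the press but green is not meant.

How it is judged:
By the outcome, as a careful person would: the job done as asked, in the order asked, and still so for the second after the job is handed in, with the robot touching nothing.
It also fails if it takes over 40 s, if anything falls off the work surface, if the arm or the gripper's body presses on something with over 40 N, if the wrist force passes 120 N, or if a joint passes its speed limit or range.

ROBOT

A 6-joint arm with a two-finger parallel gripper is mounted at the origin on the work surface. World frame = base frame: x ahead of the robot, y to its left, z up, the work surface at z = 0. Lengths are in mm, angles in rad, forces in N, time in s.
With the tool pointing down it reaches from about 250 to 725 mm from the base axis. Payload 9.7 kg.
Tool frame: the origin (TCP) lies midway between the tips of the shut fingers; the grasp point (between the pads) lies 19 mm behind it; z points along the fingers, y is the line along which they close (so a half turn about z gives the same grasp; the last joint's range is limited). The gripper opens to 85 mm and grips with 20 to 120 N. Pads are 22 mm wide; open, the fingers measure 114 mm over their backs; the gripper's body (76 mm by 85 mm) begins 54 mm behind the grasp point. The pads swing forward as they close: fully open they stand 13 mm farther back than shut.
Start: joints at [1.24, 0.087, 0.176, 1.66, 0, 1.571], TCP at [178.637, 520.179, 231.284] pointing down, gripper open.
Joint ranges: [-3.13, 3.13], [-0.85, 1.81], [-1.15, 1.24], [-2.2, 2.28], [-1.44, 1.52], [-3.14, 3.14]. Speed limits (rad/s): [2.22, 2.22, 2.57, 3.14, 3.14, 3.14].

INTERFACE

Orientations are given as a 3x3 rotation matrix whose columns are the frame's x, y, z axes.
In Python, from rig import arm, eyes, nets gives the robot as it stands. The module is installed in compiled form; this text tells all that it offers.
- The arm moves only by the tool step_arm, never from a script. Its argument "plan" is a list of rows, each an object of numbers: "dx", "dy", "dz": the shift along the world's x, y, z in units of 25 mm (1.0 is 25 mm); "rx", "ry", "rz": the turn, a rotation vector about the world's x, y, z in units of 8 degrees (1.0 is 8 degrees); "grip": the opening, from 0 (shut) to 1 (fully open). In form: [{"dx": .., "dy": .., "dz": .., "rx": .., "ry": .., "rz": .., "grip": ..}, ...]. A call has 1 to 12 rows; each row is the pose to reach, as a shift and turn from the pose commanded when the call began; what a row does not reach only later rows make up. A row lasts 1/8 s, in which the tool goes at most 62.5 mm and 10.7 degrees, less where a joint would pass 70% of its speed; a pose out of reach is approached as far as the arm can. A call with a gripper value outside its range is refused whole. The fingers move at their own pace and stop on an object; "newtons" is the grip in N (left out, the last holds). Time passes only in rows, so rows that repeat a pose let the fingers close. It gives the time, the measured TCP pose, the force, the opening and the grip force at its end, in the units of the state.
- arm.get_state(): the state, without advancing time (a new reading comes with each control period).
- eyes.camera(name): name is "side" or "top" or "wrist"; returns the picture (384x512x3 uint8, blue, green, red); there is no depth.
- eyes.camera_info(name): a dict with "K" (3x3 intrinsics, pixels), "k1" (the pictures are not rectified: a ray, as slopes to the right and down, at radius r is drawn at 1 + k1 r^2 times it, then the intrinsics apply), "position" and "attitude" of the camera in the world; the wrist camera has in their place "hand_eye" (4x4, takes a point from camera to tool coordinates, whose origin is the TCP and whose axes are the flange's). Camera axes: x right, y down, z forward; pixel columns grow to the right and rows downward; lengths in mm; the calibration is good to about 2 mm. A picture is of the moment at which its call begins: read the wrist's pose just before it. camera_info takes no time and is no camera call.
- arm.sign_off(): hands the job in; it is judged then, once.
Trained networks look in the newest picture that a camera, given by its name, has taken for a name from the list of things; names that differ only in an ending like _2 or _b are one class to them, and where a whole thing is asked for, a point or a joint stands for the part that bears it (a point fixed in the world has none). Each returns a list of dicts, best first, with "conf" (0 to 1); they miss things now and then, are a little off and sometimes report something else, mostly with a low value. They report only what shows in the picture. A call takes as long as a camera call. They do not tell look-alikes from the thing itself.
- nets.look_for(camera, label): "location" ([x, y, z] in mm, in world coordinates, good to about 4 mm: the middle of the surface that is visible of it).
- nets.pinpoint(camera, label): "location" ([x, y, z] in mm, in world coordinates, good to about 4 mm: a listed point, or the origin of a listed thing).
The state is a dict: "time": time; "joints": joint angles; "joint_vel": joint speeds; "joint_torque": joint torques, N m; "tool_pos": TCP position; "tool_rot": TCP orientation; "contact_force": force on the tool from outside, world axes, zero at the start; "moment": the same for the moment, N m; "grip_width": finger opening in mm; "grip_force": force on a finger pad.
Only numpy, scipy, OpenCV 4.12 (cv2) and the standard library are available. Lean on these libraries where they do the work, as an engineer would, in place of code of your own. Each camera call takes 0.05 s, during which the arm holds its last target. There are 200 camera calls.

## Working session

There is one attempt and no reset: what is moved stays moved. The work goes in short steps, Python scripts to look and compute and a tool call to move; the robot and the scene stay as the last step left them, time stands still between calls to the robot, and variables do not carry over. Pictures are saved under pics/ and viewed, at most 10 in all, crops included, and the job is handed in when it is done.

Besides the shell and the picture viewer there is one more tool, called after "Request:" by a JSON object that holds its "name" and its "arguments". step_arm: Moves the arm, as the interface text tells. Its arguments: {"type":"object","properties":{"plan":{"type":"array"},"newtons":{"type":"number"}},"required":["plan"]}

```bash
mkdir -p pics; python3 - <<'E'
from rig import arm,eyes,nets
import cv2,numpy as np
a=eyes.camera("top");b=eyes.camera("side")
cv2.imwrite("pics/a.png",np.vstack([a,b])[:, :] if 0 else cv2.resize(np.hstack([a,b]),(800,300)))
cv2.imwrite("pics/top.png",a);cv2.imwrite("pics/side.png",b)
for c in("top","side"):
  for l in("jam_nut_grip","press","spare_nut_tip"):
    print(c,l,[(np.round(d["location"]),round(d["conf"],2)) for d in nets.pinpoint(c,l)])
s=arm.get_state();print(s["time"],s["tool_pos"],s["tool_rot"],s["grip_width"])
for c in("top","side","wrist"):print(eyes.camera_info(c))
E
```

```text
top jam_nut_grip [(array([ 282., -191.,  141.]), 0.72), (array([ 510., -192.,  135.]), 0.49)]
top press [(array([ 515., -191.,   -0.]), 0.72), (array([ 281., -191.,    3.]), 0.55)]
top spare_nut_tip []
side jam_nut_grip [(array([ 515., -194.,  136.]), 0.73)]
side press [(array([ 279., -192.,   -3.]), 0.75), (array([ 516., -195.,    6.]), 0.61)]
side spare_nut_tip [(array([565., 236., 137.]), 0.74)]
0.4 [178.6385123  520.15885993 231.20473052] [[-9.45772121e-01  3.24830864e-01 -7.21615386e-05]
 [ 3.24830870e-01  9.45772114e-01 -1.19484246e-04]
 [ 2.94362001e-05 -1.36445164e-04 -9.99999990e-01]] 85.58196937725086
{'K': array([[437.31355957,   0.        , 255.23135975],
       [  0.        , 437.31355957, 196.75834091],
       [  0.        ,   0.        ,   1.        ]]), 'k1': -0.09042607926163355, 'position': array([ 306.44634776,   -5.9184711 , 1070.15731911]), 'attitude': array([[ 0.02012944, -0.98656151,  0.16214557],
       [-0.99975526, -0.0183734 ,  0.01232241],
       [-0.00917765, -0.16235393, -0.98668991]])}
{'K': array([[392.47036108,   0.        , 253.33718595],
       [  0
[... 188 characters left out ...]
'attitude': array([[ 0.99271307, -0.06608792,  0.10076287],
       [-0.12039977, -0.50951626,  0.85199594],
       [-0.00496632, -0.85791933, -0.51376042]])}
{'K': array([[274.14640674,   0.        , 254.58900393],
       [  0.        , 274.14640674, 190.51871207],
       [  0.        ,   0.        ,   1.        ]]), 'k1': -0.02165699047248074, 'hand_eye': array([[ 8.13799219e-04, -9.45308059e-01, -3.26177884e-01,
         8.39166992e+01],
       [ 9.99999506e-01,  9.55493051e-04, -2.74195364e-04,
         1.80813929e+00],
       [ 5.70859789e-04, -3.26177500e-01,  9.45308369e-01,
        -1.42883347e+02],
       [ 0.00000000e+00,  0.00000000e+00,  0.00000000e+00,
         1.00000000e+00]])}
```

View pics/top.png

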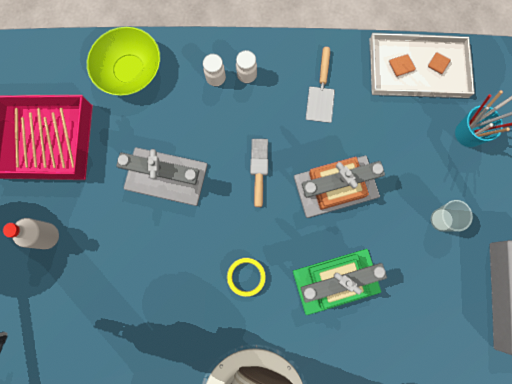

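View pics/side.png

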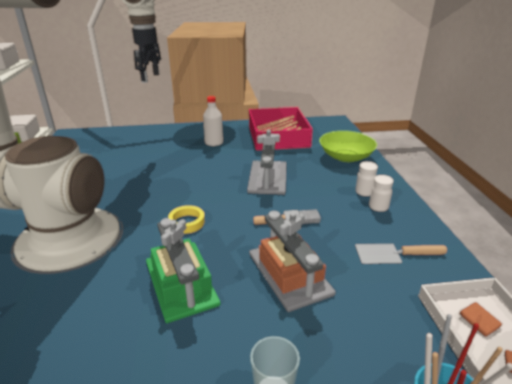

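The loaded press is the terracotta one: in the top image its nut is at about (347,176), and in the side image it is at about (285,222). The look-alike is green, at (347,283). The empty press is at (155,165).

```bash
cat > h.py <<'E'
import numpy as np,cv2
from rig import arm,eyes,nets
def cam(name,s=None):
    i=eyes.camera_info(name)
    if name=="wrist":
        H=np.array(i["hand_eye"]);R=s["tool_rot"]@H[:3,:3];p=s["tool_pos"]+s["tool_rot"]@H[:3,3]
    else: R=i["attitude"];p=i["position"]
    return i["K"],i["k1"],np.array(R),np.array(p)
def back(c,uv,z):
    K,k,R,p=c
    d=cv2.undistortPoints(np.array([[uv]],float),K,np.array([k,0,0,0.]))[0,0]
    r=R@np.array([*d,1]);return p+r*(z-p[2])/r[2]
E
python3 - <<'E'
from h import *
a=cv2.imread("pics/top.png");cv2.imwrite("pics/c.png",cv2.resize(a[140:220,290:390],(800,640),interpolation=cv2.INTER_CUBIC)[:600])
c=cam("top")
p=back(c,(310,188),107);q=back(c,(378,169),107);print(p,q,(p+q)/2)
d=p-q;print(np.arctan2(d[1],d[0]))
E
```

```text
[ 486.88959031 -116.1659787   107.        ] [ 533.67346596 -270.90532864  107.        ] [ 510.28152813 -193.53565367  107.        ]
1.8643984102912141
```

View pics/c.png

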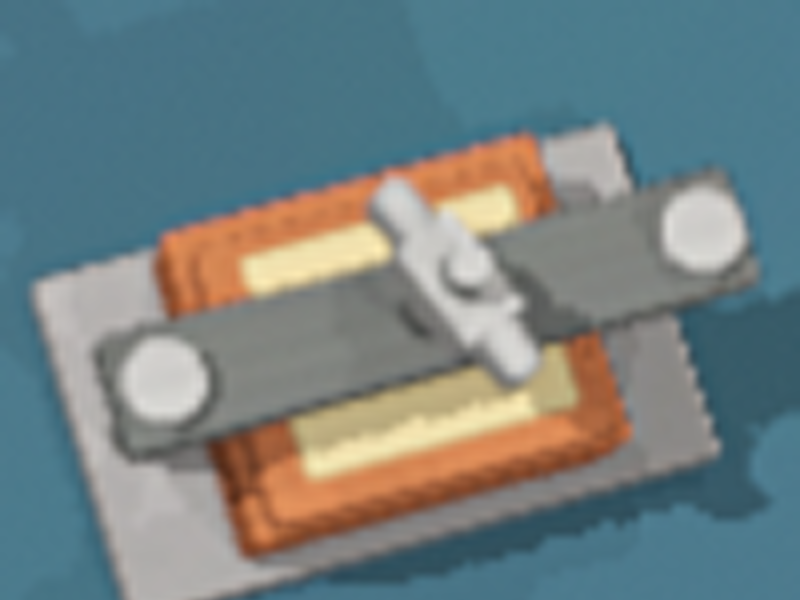

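The nut's wings run from crop (392,200) to (512,365), about 0.63 rad from world x. The press yaw is about 0.29, so the joint is near 0.3. Next I'll bring the wrist camera over it.

Request:
{"name": "step_arm", "arguments": {"plan": [{"dx": 2, "dy": -2, "dz": 2.8, "rz": 1}, {"dx": 7, "dy": -14, "dz": 2.8, "rz": 3.5}, {"dx": 7, "dy": -14, "dz": 2.8, "rz": 3.5}, {"dx": 7, "dy": -14, "dz": 2.8, "rz": 3.5}, {"dx": 7, "dy": -14, "dz": 2.8, "rz": 3.5}, {"dx": 7, "dy": -14, "dz": 2.8, "rz": 3.5}, {"dx": 7, "dy": -14, "dz": 2.8, "rz": 3.5}, {"dx": 7, "dy": -14, "dz": 2.8, "rz": 3.5}]}}

```text
invalid input
```

```bash
python3 -c "
from h import *
s=arm.get_state();print(s['time'],s['joints'],s['tool_pos'],s['tool_rot'])"
```

```text
0.4 [1.23997060e+00 8.69634607e-02 1.75813270e-01 1.65978258e+00
 2.94371775e-05 1.57080349e+00] [178.6385123  520.15885993 231.20473052] [[-9.45772121e-01  3.24830864e-01 -7.21615386e-05]
 [ 3.24830870e-01  9.45772114e-01 -1.19484246e-04]
 [ 2.94362001e-05 -1.36445164e-04 -9.99999990e-01]]
```

Request:
{"name": "step_arm", "arguments": {"plan": [{"dx": 2, "dy": -2, "dz": 2.8, "rx": 0, "ry": 0, "rz": 1, "grip": 1}, {"dx": 7, "dy": -14, "dz": 2.8, "rx": 0, "ry": 0, "rz": 3.5, "grip": 1}, {"dx": 7, "dy": -14, "dz": 2.8, "rx": 0, "ry": 0, "rz": 3.5, "grip": 1}, {"dx": 7, "dy": -14, "dz": 2.8, "rx": 0, "ry": 0, "rz": 3.5, "grip": 1}, {"dx": 7, "dy": -14, "dz": 2.8, "rx": 0, "ry": 0, "rz": 3.5, "grip": 1}, {"dx": 7, "dy": -14, "dz": 2.8, "rx": 0, "ry": 0, "rz": 3.5, "grip": 1}, {"dx": 7, "dy": -14, "dz": 2.8, "rx": 0, "ry": 0, "rz": 3.5, "grip": 1}, {"dx": 7, "dy": -14, "dz": 2.8, "rx": 0, "ry": 0, "rz": 3.5, "grip": 1}]}}

```text
time: 1.4
tool_pos: [354.4, 168.3, 301.8]
tool_rot: [[-0.988, -0.153, 0.001], [-0.153, 0.988, 0.0], [-0.001, 0.0, -1.0]]
contact_force: [-0.8, -0.5, -0.1]
grip_width: 85.4
grip_force: 0.0
```

```bash
python3 -c "
from h import *
s=arm.get_state();print(s['time'],s['joints'],s['tool_pos'],s['tool_rot'])"
```

```text
1.4 [ 4.43458527e-01 -2.44833083e-01  5.47506658e-03  1.82009876e+00
 -2.19136515e-04  2.89826035e-01] [354.37362033 168.2627538  301.75496771] [[-9.88221225e-01 -1.53028771e-01  1.00246301e-03]
 [-1.53028613e-01  9.88221731e-01  2.33579735e-04]
 [-1.02640015e-03  7.74229282e-05 -9.99999470e-01]]
```

Request:
{"name": "step_arm", "arguments": {"plan": [{"dx": 6.3, "dy": -14.4, "dz": 0, "rx": 0, "ry": 0, "rz": 3.4, "grip": 1}, {"dx": 6.3, "dy": -14.4, "dz": 0, "rx": 0, "ry": 0, "rz": 3.4, "grip": 1}, {"dx": 6.3, "dy": -14.4, "dz": 0, "rx": 0, "ry": 0, "rz": 3.4, "grip": 1}, {"dx": 6.3, "dy": -14.4, "dz": 0, "rx": 0, "ry": 0, "rz": 3.4, "grip": 1}, {"dx": 6.3, "dy": -14.4, "dz": 0, "rx": 0, "ry": 0, "rz": 3.4, "grip": 1}, {"dx": 6.3, "dy": -14.4, "dz": 0, "rx": 0, "ry": 0, "rz": 3.4, "grip": 1}, {"dx": 6.3, "dy": -14.4, "dz": 0, "rx": 0, "ry": 0, "rz": 3.4, "grip": 1}, {"dx": 6.3, "dy": -14.4, "dz": 0, "rx": 0, "ry": 0, "rz": 3.4, "grip": 1}, {"dx": 6.3, "dy": -14.4, "dz": 0, "rx": 0, "ry": 0, "rz": 3.4, "grip": 1}]}}

```text
time: 2.52
tool_pos: [511.3, -188.9, 301.0]
tool_rot: [[-0.806, -0.592, -0.001], [-0.592, 0.806, 0.001], [0.0, 0.001, -1.0]]
contact_force: [0.6, 0.4, -0.2]
grip_width: 85.2
grip_force: 0.0
```

```bash
python3 - <<'E'
from h import *
s=arm.get_state();a=eyes.camera("wrist");cv2.imwrite("pics/w1.png",cv2.resize(a,(768,576),interpolation=cv2.INTER_CUBIC))
print(s['time'],s['joints'],s['tool_pos'],s['tool_rot'])
for l in("jam_nut_grip","press","jam_nut"):
    f=nets.pinpoint if l!="jam_nut" else nets.look_for
    print(l,[(np.round(d["location"]),round(d["conf"],2)) for d in f("wrist",l)])
E
```

```text
2.525 [-3.54068711e-01  1.15483568e-01  3.44616124e-01  1.80080109e+00
  3.38042349e-04 -9.87038544e-01] [ 511.29586116 -188.89587327  300.99496735] [[-8.06274304e-01 -5.91541423e-01 -7.00901622e-04]
 [-5.91541805e-01  8.06274090e-01  6.19483542e-04]
 [ 1.98668642e-04  9.14086272e-04 -9.99999562e-01]]
jam_nut_grip [(array([ 517., -194.,  137.]), 0.61)]
press [(array([ 514., -194.,    4.]), 0.98), (array([ 280., -193.,    1.]), 0.8)]
jam_nut [(array([ 298., -175.,  139.]), 0.75), (array([ 509., -195.,  143.]), 0.74)]
```

View pics/w1.png

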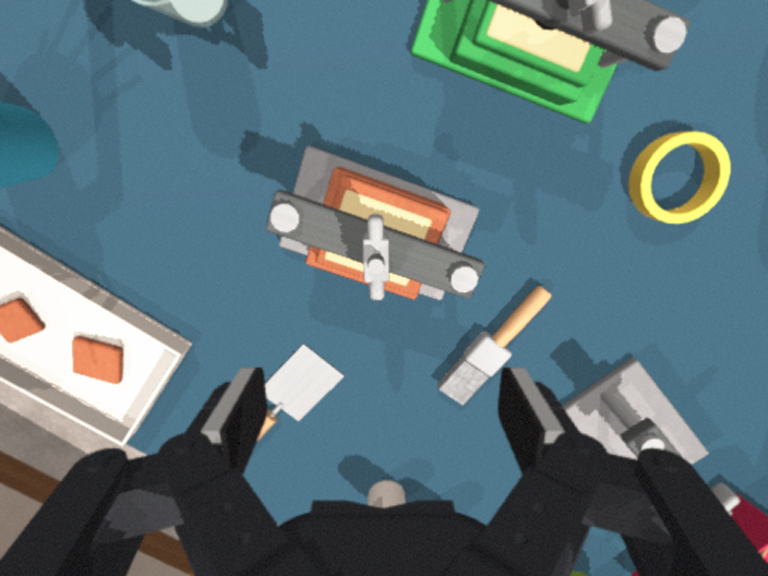

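The nut appears at about (376,258) in the view, with its wings vertical from (376,218) to (377,296), so they line up with tool x. The screw top is at (377,264).

```bash
python3 - <<'E'
from h import *
s=arm.get_state();c=cam("wrist",s)
f=lambda u,v,z:back(c,(u/1.5,v/1.5),z)
print("screw",f(377,264,158)); a=f(376,217,138);b=f(377,297,138);d=a-b
print("wings",a,b,(a+b)/2,np.linalg.norm(d),np.arctan2(-d[1],-d[0]))
p=f(285,216,107);q=f(464,278,107);d=p-q;print("bridge",(p+q)/2,np.linalg.norm(d),np.arctan2(-d[0],d[1]),np.arctan2(d[0],-d[1]))
E
```

```text
screw [ 512.48821978 -191.00331148  158.        ]
wings [ 488.27612423 -209.93165462  138.        ] [ 539.31992042 -171.69109653  138.        ] [ 513.79802233 -190.81137557  138.        ] 63.77938078047234 0.6429706670972981
bridge [ 513.32732567 -191.48186119  107.        ] 159.8560608421405 -2.8481075068901536 0.2934851466996398
```

Request:
{"name": "step_arm", "arguments": {"plan": [{"dx": 0.08, "dy": -0.05, "dz": -2, "rx": 0, "ry": 0, "rz": 0.1, "grip": 1}, {"dx": 0.08, "dy": -0.05, "dz": -4, "rx": 0, "ry": 0, "rz": 0.1, "grip": 1}, {"dx": 0.08, "dy": -0.05, "dz": -5.5, "rx": 0, "ry": 0, "rz": 0.1, "grip": 1}, {"dx": 0.08, "dy": -0.05, "dz": -6.5, "rx": 0, "ry": 0, "rz": 0.1, "grip": 1}, {"dx": 0.08, "dy": -0.05, "dz": -7, "rx": 0, "ry": 0, "rz": 0.1, "grip": 1}, {"dx": 0.08, "dy": -0.05, "dz": -7.35, "rx": 0, "ry": 0, "rz": 0.1, "grip": 1}, {"dx": 0.08, "dy": -0.05, "dz": -7.35, "rx": 0, "ry": 0, "rz": 0.1, "grip": 1}]}}

```text
time: 3.6
tool_pos: [513.3, -191.0, 117.9]
tool_rot: [[-0.798, -0.603, 0.0], [-0.603, 0.798, -0.0], [-0.0, -0.0, -1.0]]
contact_force: [0.6, -0.1, 0.4]
grip_width: 85.7
grip_force: 0.0
```

```bash
python3 - <<'E'
from h import *
s=arm.get_state();a=eyes.camera("wrist");cv2.imwrite("pics/w2.png",a)
print(s['time'],s['tool_pos'],s['contact_force'],s['moment'])
E
```

```text
3.6 [ 513.26070249 -190.95402956  117.87125912] [ 0.56961588 -0.13090661  0.44758786] [0.00349393 0.01765688 0.01057793]
```

View pics/w2.png

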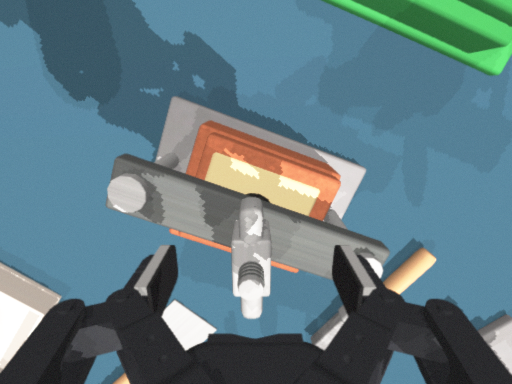

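The nut is centred between the open fingers, at about (252,255). I'll close on it now.

Request:
{"name": "step_arm", "arguments": {"plan": [{"dx": 0, "dy": 0, "dz": 0, "rx": 0, "ry": 0, "rz": 0, "grip": 0}, {"dx": 0, "dy": 0, "dz": 0, "rx": 0, "ry": 0, "rz": 0, "grip": 0}, {"dx": 0, "dy": 0, "dz": 0, "rx": 0, "ry": 0, "rz": 0, "grip": 0}, {"dx": 0, "dy": 0, "dz": 0, "rx": 0, "ry": 0, "rz": 0, "grip": 0}, {"dx": 0, "dy": 0, "dz": 0, "rx": 0, "ry": 0, "rz": 0, "grip": 0}, {"dx": 0, "dy": 0, "dz": 0, "rx": 0, "ry": 0, "rz": 0, "grip": 0}, {"dx": 0, "dy": 0, "dz": 0, "rx": 0, "ry": 0, "rz": 0, "grip": 0}, {"dx": 0, "dy": 0, "dz": 0, "rx": 0, "ry": 0, "rz": 0, "grip": 0}], "newtons": 40}}

```text
time: 4.65
tool_pos: [514.1, -192.3, 118.1]
tool_rot: [[-0.799, -0.602, 0.002], [-0.602, 0.799, -0.003], [-0.0, -0.003, -1.0]]
contact_force: [3.5, -6.6, 0.2]
grip_width: 19.5
grip_force: 43.8
```

Request:
{"name": "step_arm", "arguments": {"plan": [{"dx": 0.05, "dy": -0.08, "dz": 0, "rx": 0, "ry": 0, "rz": 0, "grip": 0}, {"dx": 0.05, "dy": -0.08, "dz": -0.01, "rx": 0, "ry": 0, "rz": -0.7, "grip": 0}, {"dx": 0.05, "dy": -0.08, "dz": -0.02, "rx": 0, "ry": 0, "rz": -1.4, "grip": 0}, {"dx": 0.05, "dy": -0.08, "dz": -0.035, "rx": 0, "ry": 0, "rz": -2.1, "grip": 0}, {"dx": 0.05, "dy": -0.08, "dz": -0.05, "rx": 0, "ry": 0, "rz": -2.8, "grip": 0}, {"dx": 0.05, "dy": -0.08, "dz": -0.06, "rx": 0, "ry": 0, "rz": -3.5, "grip": 0}, {"dx": 0.05, "dy": -0.08, "dz": -0.07, "rx": 0, "ry": 0, "rz": -4.2, "grip": 0}, {"dx": 0.05, "dy": -0.08, "dz": -0.08, "rx": 0, "ry": 0, "rz": -4.9, "grip": 0}, {"dx": 0.05, "dy": -0.08, "dz": -0.09, "rx": 0, "ry": 0, "rz": -5.6, "grip": 0}, {"dx": 0.05, "dy": -0.08, "dz": -0.105, "rx": 0, "ry": 0, "rz": -6.2, "grip": 0}, {"dx": 0.05, "dy": -0.08, "dz": -0.11, "rx": 0, "ry": 0, "rz": -6.5, "grip": 0}, {"dx": 0.05, "dy": -0.08, "dz": -0.11, "rx": 0, "ry": 0, "rz": -6.5, "grip": 0}]}}

```text
time: 6.15
tool_pos: [514.5, -193.1, 115.3]
tool_rot: [[-0.966, 0.258, 0.001], [0.258, 0.966, -0.0], [-0.001, 0.0, -1.0]]
contact_force: [-1.5, 1.0, 5.8]
grip_width: 19.0
grip_force: 44.4
```

```bash
python3 - <<'E'
from h import *
s=arm.get_state();R=s['tool_rot']
print(s['time'],s['tool_pos'],s['contact_force'],s['moment'],np.arctan2(R[1,1],R[0,1]),s['grip_force'])
E
```

```text
6.15 [ 514.46990103 -193.12061228  115.31831378] [-1.52387431  0.98338348  5.8261136 ] [ 0.11312327  0.28829421 -0.08991295] 1.310020690784085 44.40046727657318
```

Request:
{"name": "step_arm", "arguments": {"plan": [{"dx": 0, "dy": 0, "dz": -0.01, "rx": 0, "ry": 0, "rz": -0.3, "grip": 0}, {"dx": 0, "dy": 0, "dz": -0.01, "rx": 0, "ry": 0, "rz": -0.6, "grip": 0}, {"dx": 0, "dy": 0, "dz": -0.015, "rx": 0, "ry": 0, "rz": -0.9, "grip": 0}, {"dx": 0, "dy": 0, "dz": -0.015, "rx": 0, "ry": 0, "rz": -1.1, "grip": 0}, {"dx": 0, "dy": 0, "dz": -0.015, "rx": 0, "ry": 0, "rz": -1.1, "grip": 0}, {"dx": 0, "dy": 0, "dz": -0.015, "rx": 0, "ry": 0, "rz": -1.1, "grip": 0}]}}

```text
time: 6.9
tool_pos: [514.7, -193.4, 115.0]
tool_rot: [[-0.916, 0.4, 0.001], [0.4, 0.916, -0.001], [-0.001, -0.001, -1.0]]
contact_force: [-1.8, -1.6, 4.6]
grip_width: 19.2
grip_force: 54.0
```

```bash
python3 - <<'E'
from h import *
s=arm.get_state();R=s['tool_rot']
print(s['time'],s['tool_pos'],s['contact_force'],s['moment'],np.arctan2(R[1,1],R[0,1]),s['grip_force'])
E
```

```text
6.9 [ 514.65029038 -193.36376197  115.02930099] [-1.75288066 -1.58918584  4.62339087] [-0.26722461  0.15385003  1.14102604] 1.158778449026198 54.02826189994812
```

The resisting moment jumped to 1.1 N m, so the nut is on the hard stop. I'll release it and rise straight up.

Request:
{"name": "step_arm", "arguments": {"plan": [{"dx": 0, "dy": 0, "dz": 0, "rx": 0, "ry": 0, "rz": 0, "grip": 1}, {"dx": 0, "dy": 0, "dz": 0, "rx": 0, "ry": 0, "rz": 0, "grip": 1}, {"dx": 0, "dy": 0, "dz": 0, "rx": 0, "ry": 0, "rz": 0, "grip": 1}, {"dx": 0, "dy": 0, "dz": 0, "rx": 0, "ry": 0, "rz": 0, "grip": 1}, {"dx": 0, "dy": 0, "dz": 0, "rx": 0, "ry": 0, "rz": 0, "grip": 1}, {"dx": 0, "dy": 0, "dz": 1, "rx": 0, "ry": 0, "rz": 0, "grip": 1}, {"dx": 0, "dy": 0, "dz": 3, "rx": 0, "ry": 0, "rz": 0, "grip": 1}, {"dx": 0, "dy": 0, "dz": 4.5, "rx": 0, "ry": 0, "rz": 0, "grip": 1}, {"dx": 0, "dy": 0, "dz": 4.5, "rx": 0, "ry": 0, "rz": 0, "grip": 1}, {"dx": 0, "dy": 0, "dz": 4.5, "rx": 0, "ry": 0, "rz": 0, "grip": 1}]}}

```text
time: 8.15
tool_pos: [514.3, -193.0, 226.2]
tool_rot: [[-0.915, 0.403, -0.001], [0.403, 0.915, 0.0], [0.001, -0.0, -1.0]]
contact_force: [0.1, 0.4, -0.8]
grip_width: 85.4
grip_force: 0.0
```

```bash
python3 - <<'E'
from h import *
s=arm.get_state();a=eyes.camera("wrist");cv2.imwrite("pics/w3.png",cv2.resize(a,(768,576),interpolation=cv2.INTER_CUBIC))
R=s['tool_rot'];print(s['time'],s['tool_pos'],s['contact_force'],s['moment'],np.arctan2(R[1,1],R[0,1]))
E
```

```text
8.15 [ 514.34829522 -193.03579468  226.24893285] [ 0.07176353  0.43765738 -0.82714681] [-0.02730388 -0.00197847  0.00885961] 1.1562534363627692
```

View pics/w3.png

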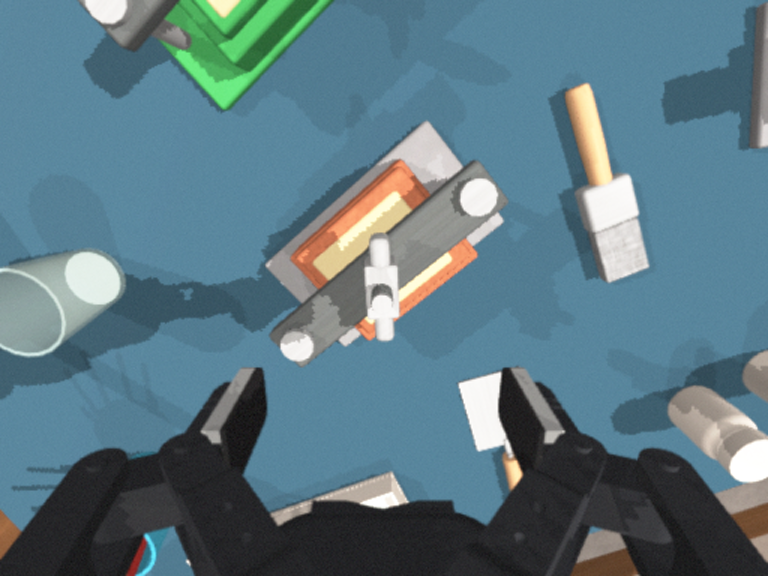

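After release, the wings run from (380,236) to (385,338), tilted about 0.05 rad counter-clockwise of tool x. That matches the seated angle, and the gripper is clear of everything.

```bash
python3 -c "
from rig import arm
print(arm.sign_off())"
```

```text
the job is handed in; nothing more can be done
None
```

The jam nut on the loaded press is run down to its hard stop and let go. The gripper is clear, the empty press was not touched, and the job was handed in at about 8 s; no verdict came back.

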